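# Touch the coding die off on its three datum pins and latch it

### The job

Put the aluminium die with the black knob flat on the steel set-up plate and locate it on the three brass pins: first feel its long side gently against both back pins, then slide it along them until its end meets the end pin, and keep it lightly pressed against all three together for a moment; about 4 newtons on each pin is right, and never more than 10 N on any. Then let go of the die and swing the yellow latch fully across so that its nose covers the die, leaving the die touching home and everything else on the table where it is.

Things in the scene. Friction and masses are not known exactly. Their poses are not given: they have to be found in the camera images.
- die: Aluminium block 60 (own x) x 120 (own y) x 30 mm high, mass about 0.55 kg (0.4 to 0.75), with a vertical round black knob, 22 mm diameter and 40 mm tall, in the middle of its top; two thin brass strips on the top. Origin: centre of its underside; z up. Symmetrical: either way round is right. It starts lying on a fixed black rubber mat 3 mm thick, on one side of the set-up plate or the other.
- die_knob (a point): Centre of the top of the die's knob, 70 mm above the die's underside.
- plate: Fixed steel set-up plate, 12 mm thick; its origin is on the table, directly below the die's home spot, z up, x towards the back pins, y towards the end pin. Latch: yellow arm 22 mm wide, 8 thick, underside 32 mm above the plate's top (2 mm above a die), nose 86 mm from its axis. The plate spans x -120 to +70 mm and y -175 to +90 mm from the origin.
- home (a point): Point on the top of the plate (12 mm above its origin) where the die's origin lies when the die touches all three pins, its long side along the plate's y (30 mm from here to the back pins' contact line, 60 mm to the end pin's contact). Axes as the plate. Sliding the die over the plate drags with about 1 to 3 N, more along the pins.
- pin_back_left: Fixed rigid upright brass pin, 12 mm diameter, 22 mm tall above the plate, red top; at plate x +36, y +40 mm. Origin: centre of its foot on the plate's top. Stops the die's long side.
- pin_back_right: The same, at plate x +36, y -40 mm.
- pin_end: The same kind of pin, at plate x 0, y +66 mm. Stops the die's end.
- latch (a joint): Swing latch on an upright axis at plate x 0, y -110 mm: 0 = parked (nose towards -x of the plate, tail with the black post towards +x), grows clockwise seen from above, stop at 1.62 rad; 1.57 = nose along +y over the die. It starts between 0 and 0.25 and stays where it is left.
- latch_post (a point): Top centre of the latch's upright black post, 16 mm diameter, 45 mm tall, on the tail 50 mm from the latch axis; this point is 97 mm above the table. Pushing it takes about 2 N. Moves with the latch: at 1.57 rad it is at plate x 0, y -160 mm.
- spare_die: Bystander: smaller brass block 50 x 90 x 25 mm with a red knob, on a green board; not to be used.
- spool: Bystander: blue ribbon spool, 60 mm diameter, 34 mm tall.
- driver: Bystander: screwdriver with orange handle.
- spanner: Bystander: steel spanner.
- jar: Bystander: jar with green cap, 56 mm diameter, 80 mm tall.
- jaw_bar: Bystander: yellow sealing-jaw bar 30 x 160 x 20 mm.
- cup: Bystander: white cup, 70 mm diameter, 60 mm tall.

How it is judged (in metres and radians):
On the way, in this order (a step that is already met when the one before it is completed fails the run):
1. the die's long side touches both back pins at once (at least 1.5 N on each) (contact force between die and pin_back_left above 1.5 N and contact force between die and pin_back_right above 1.5 N), for 0.2 s.
2. the die touches all three pins at once (at least 1.5 N on each), lying flat on the plate (all of step 1 and contact force between die and pin_end above 1.5 N and z of die in the frame of home between -0.002 and 0.002 m), for 0.3 s.
3. the latch is swung over the die, its nose across it (joint above 1.45 rad) (value of joint latch above 1.45 rad), for 0.2 s.
At the end, for the whole second after the job is handed in: The die lies at rest flat on the plate, its origin within 1.5 mm of the home point in the plate's x and y and 2 mm in height, its long side within 0.025 rad of the plate's y (either way round), the latch above 1.45 rad, the die released (x of die in the frame of home between -0.0015 and 0.0015 m and y of die in the frame of home between -0.0015 and 0.0015 m and z of die in the frame of home between -0.002 and 0.002 m and angle between the y axis of die and the y axis of plate, either way round below 0.025 rad and value of joint latch above 1.45 rad and linear speed of die below 0.01 m/s and contact force between the fingers and die below 0.1 N); the robot touches nothing.
It fails at once if the die is pressed on a pin with more than 10 N (contact force between die and pin_back_left above 10 N or contact force between die and pin_back_right above 10 N or contact force between die and pin_end above 10 N).
It fails at once if a bystander is moved by more than 15 mm (distance of any of spare_die, spool, driver, spanner, jar, jaw_bar, cup from where it was at the start of the episode above 0.015 m).
It also fails if it takes over 72 s, if anything falls off the work surface, if the arm or the gripper's body presses on something with over 40 N, if the wrist force passes 120 N, or if a joint passes its speed limit or range.

### The arm

A 6-joint arm with a two-finger parallel gripper is mounted at the origin on the work surface. World frame = base frame: x ahead of the robot, y to its left, z up, the work surface at z = 0. Lengths are in m, angles in degrees, forces in N, time in s.
With the tool pointing down it reaches from about 0.375 to 0.9 m from the base axis. Payload 3.1 kg.
Tool frame: the origin (TCP) lies midway between the tips of the shut fingers; the grasp point (between the pads) lies 19 mm behind it; z points along the fingers, y is the line along which they close (so a half turn about z gives the same grasp; the last joint's range is limited). The gripper opens to 87 mm and grips with 3 to 60 N. Pads are 19 mm wide; open, the fingers measure 117 mm over their backs; the gripper's body (75 mm by 190 mm) begins 51 mm behind the grasp point.
Start: joints at [-75.774, 30.224, 82.088, -0, 67.689, -10.227], TCP at [0.259, -0.569, 0.223] pointing down, gripper open.
Joint ranges: [-176.69, 176.69], [-43.24, 126.21], [12.49, 139.97], [-82, 262], [0, 151.66], [-163.58, 163.58]. Speed limits (degrees/s): [159.86, 159.86, 180, 180, 180, 180].

### API

Orientations are given as a 3x3 rotation matrix whose columns are the frame's x, y, z axes.
In Python, from rig import bot, capture gives the robot as it stands.
- The arm moves only by the shell command python3 -m handwheel 'ROWS'. ROWS is rows parted by semicolons, their numbers by spaces, 1 to 20 of them, each of 7 numbers: dx, dy, dz in m, then a rotation vector rx, ry, rz in degrees, then the opening from 0.0 (shut) to 1.0 (fully open); each row is the pose to reach, as a shift and turn from the pose commanded when the command began, along the tool's axes at that moment; what a row does not reach only later rows make up. A row lasts 1/10 s, in which the tool goes at most 0.05 m and 8.59 degrees, less where a joint would pass 70% of its speed; a pose out of reach is approached as far as the arm can. The fingers move at their own pace and stop on an object; the grip force is fixed at half the most. Time passes only in rows, so rows that do not move let the fingers close. It prints the time, the measured TCP pose, the force, the opening and the grip force at its end.
- bot.read_state(): the state, without advancing time (a new reading comes with each control period).
- capture(name): name is "scene" or "side" or "wrist"; returns a dict with "color" (420x560x3 uint8, red, green, blue), "K" (3x3 intrinsics, pixels), "view" (4x4, takes a point from world to camera coordinates); the wrist camera has in their place "mount" (4x4, takes a point from camera to tool coordinates, whose origin is the TCP and whose axes are the flange's). Camera axes: x right, y up, looking along -z (the intrinsics and any distortion apply to the point x, -y, -z); pixel columns grow to the right and rows downward; lengths in m; the calibration is good to about 2 mm. A picture is of the moment at which its call begins: read the wrist's pose just before it. There is no depth.
- bot.hand_in(): hands the job in; it is judged then, once.
The state is a dict: "time_s": time; "joint_positions": joint angles; "qvel": joint speeds; "tau": joint torques, N m; "position": TCP position; "tcp_rot": TCP orientation; "force": force on the tool from outside, world axes, zero at the start; "moment": the same for the moment, N m; "opening": opening from 0.0 (shut) to 1.0 (fully open); "grasp_force": force on a finger pad.
Only numpy, scipy, OpenCV 4.12 (cv2) and the standard library are available. Lean on these libraries where they do the work, as an engineer would, in place of code of your own. Each camera call takes 0.05 s, during which the arm holds its last target. There are 200 camera calls.

## Working session

There is one attempt and no reset: what is moved stays moved. The work goes in short steps, Python scripts to look and compute and a shell command to move; the robot and the scene stay as the last step left them, time stands still between calls to the robot, and variables do not carry over. Pictures are saved under pics/ and viewed, at most 10 in all, crops included, and the job is handed in when it is done.

```bash
ls; mkdir -p pics; python3 - <<'E'
from rig import bot,capture
import cv2,json
s=bot.read_state(); print(s)
for n in ["scene","side","wrist"]:
    c=capture(n); cv2.imwrite(f"pics/{n}0.png",c["color"][:,:,::-1]); print(n,{k:(v.tolist() if hasattr(v,'tolist') else v) for k,v in c.items() if k!="color"})
E
```

```text
pics
{'time_s': 0.0, 'joint_positions': array([-7.57743317e+01,  3.02794355e+01,  8.21569206e+01, -1.92103262e-03,
        6.76881251e+01, -1.02274241e+01]), 'qvel': array([ 0.0557202 , -0.06413263,  0.05794652, -0.07729216,  0.11668774,
       -0.07500781]), 'tau': array([-1.43524649e-03, -4.40047109e+01, -1.76590580e+01,  6.31056377e-02,
        5.81152167e-02, -1.76462609e-04]), 'position': array([ 0.25855087, -0.56820632,  0.22156363]), 'tcp_rot': array([[ 9.10295288e-01,  4.13959140e-01, -5.63966261e-04],
       [ 4.13959372e-01, -9.10292939e-01,  2.09835932e-03],
       [ 3.55260516e-04, -2.14358572e-03, -9.99997639e-01]]), 'force': array([0.05689064, 0.76861845, 0.12906532]), 'moment': array([-0.02263865, -0.01240081, -0.05678249]), 'grasp_force': 0.0, 'opening': 0.9995460030920013}
scene {'K': [[438.330785922731, 0.0, 288.18433808691447], [0.0, 438.330785922731, 207.25418289356227], [0.0, 0.0, 1.0]], 'view': [[0.4682587921924006, 0.8834873639342797, -0.013556596290053314, -0.25683557200816015], [-0.7409479952590456, 0.4009774903140934, 0.5387143218655063, 0.4198668346103524],
[... 238 characters left out ...]
 [[-0.8605335704483088, -0.5092580295642614, -0.01175727246480049, 0.5224829695331878], [0.3855449844702103, -0.6662236679707274, 0.6383581198555363, -0.31180931290636643], [-0.3329219714608076, 0.5447956346741006, 0.7696497108157017, -1.3086735312408655], [0.0, 0.0, 0.0, 1.0]]}
wrist {'K': [[294.1758944494845, 0.0, 278.4353441491539], [0.0, 294.1758944494845, 215.01105631023177], [0.0, 0.0, 1.0]], 'mount': [[-0.000612360437715155, 0.9538914971229497, 0.3001510232053678, 0.08310541284427504], [0.9999997468897225, 0.00047539154430940736, 0.0005293612832061186, 9.796076590551372e-05], [0.0003622639685088073, 0.3001512713939665, -0.9538915467941836, -0.16192653230402002], [0.0, 0.0, 0.0, 1.0]]}
```

View pics/scene0.png

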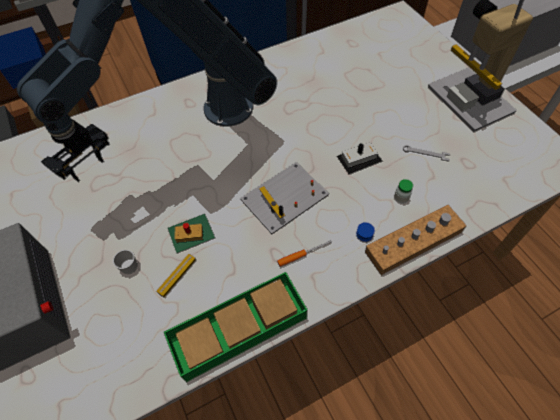

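View pics/side0.png

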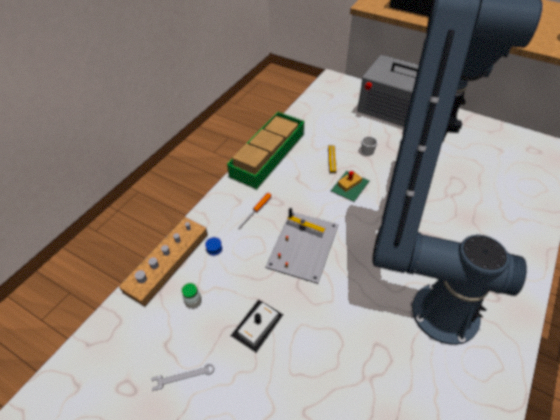

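The scene picture shows the plate around (285,197), the die on its mat at (360,155), and the latch at (272,203). In the side picture the die is at (258,323) and the plate at (303,248). I'll enlarge both.

```bash
cat > h.py <<'E'
import numpy as np,cv2
from rig import bot,capture
def ray(c,u,v):
    K=np.array(c["K"]);V=np.array(c["view"])
    d=np.array([(u-K[0,2])/K[0,0],-(v-K[1,2])/K[1,1],-1.])
    R=V[:3,:3]; return -R.T@V[:3,3], R.T@d
def onz(c,u,v,z):
    o,d=ray(c,u,v); return o+d*(z-o[2])/d[2]
def wristview(s,c):
    T=np.eye(4);T[:3,:3]=s["tcp_rot"];T[:3,3]=s["position"]
    c["view"]=np.linalg.inv(T@np.array(c["mount"])); return c
def proj(c,p):
    V=np.array(c["view"]);K=np.array(c["K"]);q=V[:3,:3]@np.array(p)+V[:3,3]
    return np.array([K[0,2]+K[0,0]*q[0]/-q[2],K[1,2]-K[1,1]*q[1]/-q[2]])
E
python3 - <<'E'
import cv2
a=cv2.imread("pics/scene0.png")[130:240,230:400]; cv2.imwrite("pics/sc.png",cv2.resize(a,None,fx=4.5,fy=4.5,interpolation=cv2.INTER_CUBIC))
from h import *
c=capture("scene")
for u,v in [(360,165),(285,197)]: print(onz(c,u,v,0.01))
E
```

```text
[0.5298217  0.31897417 0.01      ]
[5.23773248e-01 1.67063220e-04 1.00000000e-02]
```

View pics/sc.png

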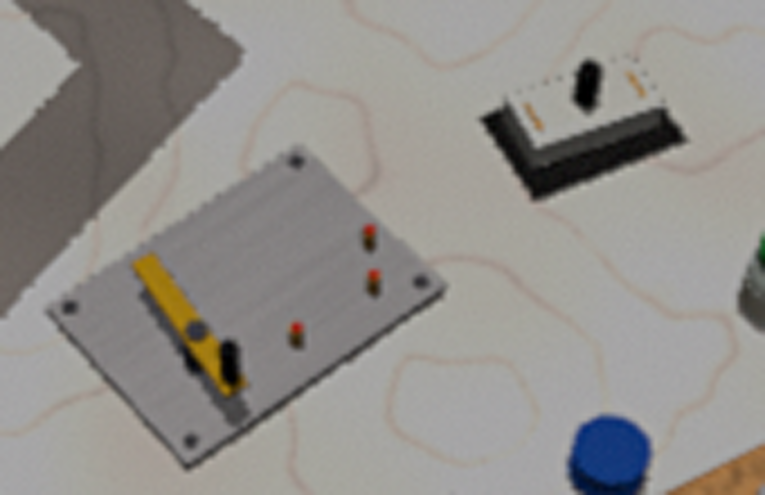

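Pins show as red tops at crop (369,231) end, (373,275) and (297,327) back, and the latch post at (230,345). The plate is roughly aligned with the world axes, and the die is on its +y side. I'll move the wrist camera over both.

```bash
R="0.538 -0.599 -0.1 0 0 -65.5 1"; python3 -m handwheel '0.538 -0.599 -0.1 0 0 -65.5 1;0.538 -0.599 -0.1 0 0 -65.5 1;0.538 -0.599 -0.1 0 0 -65.5 1;0.538 -0.599 -0.1 0 0 -65.5 1;0.538 -0.599 -0.1 0 0 -65.5 1;0.538 -0.599 -0.1 0 0 -65.5 1;0.538 -0.599 -0.1 0 0 -65.5 1;0.538 -0.599 -0.1 0 0 -65.5 1;0.538 -0.599 -0.1 0 0 -65.5 1;0.538 -0.599 -0.1 0 0 -65.5 1;0.538 -0.599 -0.1 0 0 -65.5 1;0.538 -0.599 -0.1 0 0 -65.5 1;0.538 -0.599 -0.1 0 0 -65.5 1;0.538 -0.599 -0.1 0 0 -65.5 1;0.538 -0.599 -0.1 0 0 -65.5 1;0.538 -0.599 -0.1 0 0 -65.5 1;0.538 -0.599 -0.1 0 0 -65.5 1;0.538 -0.599 -0.1 0 0 -65.5 1;0.538 -0.599 -0.1 0 0 -65.5 1;0.538 -0.599 -0.1 0 0 -65.5 1'
python3 - <<'E'
from h import *
s=bot.read_state(); print(s["position"],s["tcp_rot"].round(3).tolist(),s["time_s"],np.abs(s["qvel"]).max(),s["joint_positions"].round(1))
c=wristview(s,capture("wrist")); a=c["color"][:,:,::-1]
import pickle; pickle.dump(c,open("w1.pkl","wb"))
cv2.imwrite("pics/w1.png",cv2.resize(a,None,fx=1.42,fy=1.42,interpolation=cv2.INTER_CUBIC))
E
```

```text
time_s: 2.2
position: [0.4998, 0.1974, 0.3222]
tcp_rot: [[0.003, 1.0, -0.001], [1.0, -0.003, -0.001], [-0.001, -0.001, -1.0]]
force: [-0.7, 0.3, 0.1]
opening: 1.002
grasp_force: 0.0
[0.49984888 0.19742614 0.32215278] [[0.003, 1.0, -0.001], [1.0, -0.003, -0.001], [-0.001, -0.001, -1.0]] 2.2 0.35864570356902603 [ 9.7 17.3 87.  -0.  75.7  9.8]
```

View pics/w1.png

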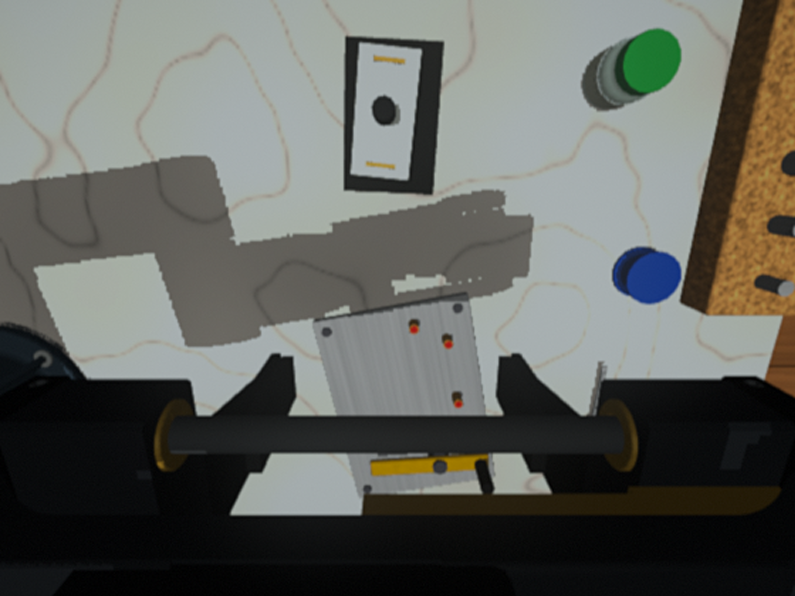

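The wrist view (1.42x) shows the die at (385,110) with top corners (358,42), (421,47), (409,181), (351,176). Red pin tops are at (414,328), (447,343), (458,404), the latch axis at (440,467) and the post at about (483,463).

```bash
python3 - <<'E'
from h import *
import pickle
c=pickle.load(open("w1.pkl","rb")); a=c["color"].astype(int)
m=((a[:,:,0]>110)&(a[:,:,1]<70)&(a[:,:,2]<70)).astype(np.uint8)
n,l,st,ce=cv2.connectedComponentsWithStats(m)
P=[]
for i in range(1,n):
    if st[i,4]>5: print(st[i],ce[i],onz(c,*ce[i],.034)); P.append(onz(c,*ce[i],.034))
f=1.42
for nm,(u,v),z in [("endp",(414,327),.034),("BL",(447,343),.034),("BR",(458,403),.034),("axis",(440,467),.052),("post",(481,462),.097),("nose",(372,468),.052),
  ("s1",(327,332),.012),("s2",(458,308),.012),("s3",(367,489),.012)]+[("die",p,.033) for p in [(358,42),(421,47),(409,181),(351,176)]]+[("knob",(382,109),.073)]: print(nm,onz(c,u/f,v/f,z).round(4))
D=np.array([onz(c,u/f,v/f,.033)[:2] for u,v in [(358,42),(421,47),(409,181),(351,176)]])
print("die c",D.mean(0),"long", (D[0]+D[1]-D[2]-D[3])/2,"wid",(D[1]+D[2]-D[0]-D[3])/2)
E
```

```text
[289 229   5   5  21] [291.14285714 231.28571429] [0.52008139 0.1106021  0.034     ]
[313 240   5   5  21] [315.33333333 242.14285714] [0.56022715 0.09134183 0.034     ]
[320 282   5   5  17] [322.47058824 283.94117647] [0.57527859 0.01310847 0.034     ]
endp [0.5207 0.1123 0.034 ]
BL [0.5593 0.0924 0.034 ]
BR [0.5754 0.0134 0.034 ]
axis [ 0.5539 -0.0654  0.052 ]
post [ 0.5933 -0.0229  0.097 ]
nose [ 0.4699 -0.0667  0.052 ]
s1 [0.4166 0.098  0.012 ]
s2 [0.5737 0.128  0.012 ]
s3 [ 0.4595 -0.1333  0.012 ]
die [0.465  0.3991 0.033 ]
die [0.5245 0.3947 0.033 ]
die [0.514  0.2731 0.033 ]
die [0.4541 0.2782 0.033 ]
knob [0.4881 0.3358 0.073 ]
die c [0.4894073  0.33627432] long [0.01072767 0.12124412] wid [ 0.05970545 -0.00474912]
```

```bash
python3 -m handwheel '0.1386 -0.0114 0.192 0 0 4.6 1;0.1386 -0.0114 0.192 0 0 4.6 1;0.1386 -0.0114 0.192 0 0 4.6 1;0.1386 -0.0114 0.192 0 0 4.6 1;0.1386 -0.0114 0.192 0 0 4.6 1;0.1386 -0.0114 0.192 0 0 4.6 1;0.1386 -0.0114 0.192 0 0 4.6 1;0.1386 -0.0114 0.192 0 0 4.6 1'
python3 - <<'E'
from h import *
s=bot.read_state(); print(s["position"],s["tcp_rot"].round(4).tolist(),s["time_s"],np.abs(s["qvel"]).max())
c=wristview(s,capture("wrist")); a=c["color"][:,:,::-1]
import pickle; pickle.dump(c,open("w2.pkl","wb"))
for p in [(.4888,.336,.073),(.4888,.336,.033)]: print(proj(c,p)*1.42)
print(proj(c,s["position"])*1.42)
cv2.imwrite("pics/w2.png",cv2.resize(a,None,fx=1.42,fy=1.42,interpolation=cv2.INTER_CUBIC))
E
```

```text
time_s: 3.05
position: [0.4907, 0.3367, 0.1322]
tcp_rot: [[0.083, 0.997, 0.003], [0.997, -0.083, 0.001], [0.001, 0.003, -1.0]]
force: [-0.4, 0.5, -0.3]
opening: 1.0
grasp_force: 0.0
[0.49070085 0.33670395 0.13218273] [[0.0826, 0.9966, 0.0026], [0.9966, -0.0826, 0.0008], [0.001, 0.0026, -1.0]] 3.05 0.7921573984932724
[391.6909254 329.5394115]
[392.02322693 307.93803064]
[395.2088001  376.52701268]
```

View pics/w2.png

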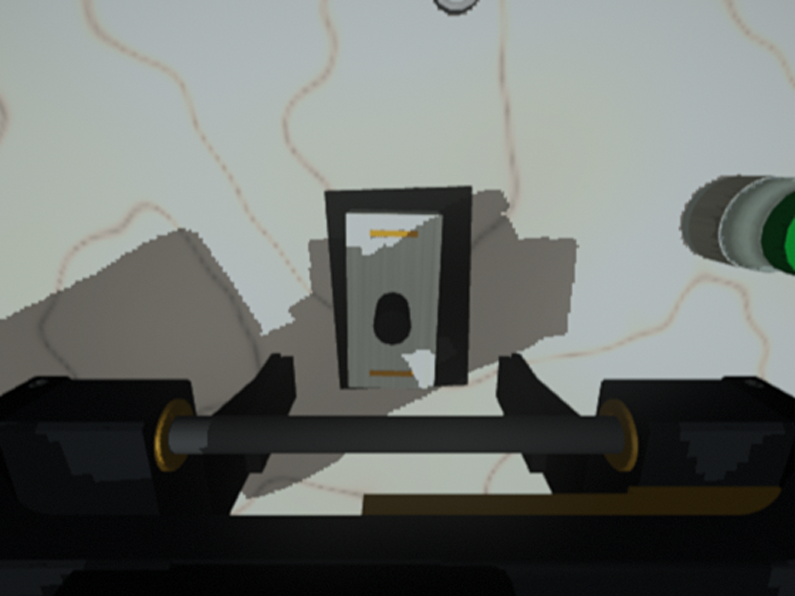

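The knob top is at (393,326), about 2 mm from the prediction, and the die sits between the fingers nearly parallel to the tool (about +0.7°). Next: descend and grip.

```bash
python3 -m handwheel '0.001 -0.001 0.04 0 0 0.7 1;0.001 -0.001 0.075 0 0 0.7 1;0.001 -0.001 0.094 0 0 0.7 1;0.001 -0.001 0.094 0 0 0.7 1;0.001 -0.001 0.094 0 0 0.7 0.15;0.001 -0.001 0.094 0 0 0.7 0.15;0.001 -0.001 0.094 0 0 0.7 0.15;0.001 -0.001 0.094 0 0 0.7 0.15;0.001 -0.001 0.094 0 0 0.7 0.15;0.001 -0.001 0.094 0 0 0.7 0.15;0.001 -0.001 0.094 0 0 0.7 0.15;0.001 -0.001 0.094 0 0 0.7 0.15'

```

```text
time_s: 4.3
position: [0.4882, 0.3388, 0.0365]
tcp_rot: [[0.093, 0.996, -0.0], [0.996, -0.093, -0.0], [-0.0, -0.0, -1.0]]
force: [0.8, -0.5, 0.1]
opening: 0.354
grasp_force: 0.0
```

```bash
python3 -m handwheel '0 0 0 0 0 0 0;0 0 0 0 0 0 0;0 0 0 0 0 0 0;0 0 0 0 0 0 0;0 0 0 0 0 0 0'; python3 -m handwheel '0 0 -0.03 0 0 0 0;0 0 -0.06 0 0 0 0;0 0 -0.06 0 0 0 0;0 0 -0.06 0 0 0 0'
python3 -c "
from h import *
s=bot.read_state(); print(s)"
```

```text
time_s: 4.8
position: [0.4885, 0.3388, 0.0365]
tcp_rot: [[0.093, 0.996, 0.0], [0.996, -0.093, 0.0], [0.0, 0.0, -1.0]]
force: [0.7, -0.1, -2.1]
opening: 0.243
grasp_force: 30.0
time_s: 5.2
position: [0.4877, 0.3385, 0.096]
tcp_rot: [[0.093, 0.996, -0.001], [0.996, -0.093, -0.0], [-0.0, -0.001, -1.0]]
force: [0.1, -0.2, -5.8]
opening: 0.247
grasp_force: 30.0
{'time_s': 5.2, 'joint_positions': array([2.39851817e+01, 3.74338563e+01, 9.26744438e+01, 5.32629019e-04,
       4.99409184e+01, 2.93322597e+01]), 'qvel': array([-0.05048663,  1.71003767,  1.47692614, -0.0693029 ,  0.56886067,
       -0.04663065]), 'tau': array([ 1.37119825e-02, -4.88137507e+01, -1.45646408e+01,  6.85810810e-02,
       -1.14771849e-01,  2.14657310e-03]), 'position': array([0.48774289, 0.33849901, 0.09602928]), 'tcp_rot': array([[ 9.31945047e-02,  9.95647610e-01, -7.87741294e-04],
       [ 9.95647836e-01, -9.31947970e-02, -3.42693400e-04],
       [-4.14615255e-04, -7.52375773e-04, -9.99999631e-01]]), 'force': array([ 0.13179176, -0.15158913, -5.81402647]), 'moment': array([ 0.01937531, -0.05381057, -0.00746499]), 'grasp_force': 29.99317637644708, 'opening': 0.24651609072736344}
```

```bash
python3 -m handwheel '-0.3026 0.0637 0 0 0 -16.2 0;-0.3026 0.0637 0 0 0 -16.2 0;-0.3026 0.0637 0 0 0 -16.2 0;-0.3026 0.0637 0 0 0 -16.2 0;-0.3026 0.0637 0 0 0 -16.2 0;-0.3026 0.0637 0 0 0 -16.2 0;-0.3026 0.0637 0 0 0 -16.2 0;-0.3026 0.0637 0 0 0 -16.2 0;-0.3026 0.0637 0 0 0 -16.2 0;-0.3026 0.0637 0 0 0 -16.2 0'
python3 - <<'E'
from h import *
s=bot.read_state(); print(s["position"],s["tcp_rot"].round(4).tolist(),s["time_s"],np.abs(s["qvel"]).max(),s["force"],s["moment"])
c=wristview(s,capture("wrist")); a=c["color"][:,:,::-1]
import pickle; pickle.dump(c,open("w3.pkl","wb"))
m=((c["color"][:,:,0]>110)&(c["color"][:,:,1]<70)&(c["color"][:,:,2]<70)).astype(np.uint8)
n,l,st,ce=cv2.connectedComponentsWithStats(m)
for i in range(1,n):
    if st[i,4]>5: print(st[i],ce[i]*1.42,onz(c,*ce[i],.034))
cv2.imwrite("pics/w3.png",cv2.resize(a,None,fx=1.42,fy=1.42,interpolation=cv2.INTER_CUBIC))
E
```

```text
time_s: 6.2
position: [0.5223, 0.0331, 0.0957]
tcp_rot: [[-0.19, 0.982, -0.003], [0.982, 0.19, 0.001], [0.001, -0.002, -1.0]]
force: [0.8, 0.8, -5.2]
opening: 0.242
grasp_force: 30.0
[0.52227156 0.03305588 0.09568061] [[-0.1897, 0.9818, -0.0027], [0.9818, 0.1897, 0.0008], [0.0013, -0.0025, -1.0]] 6.2 0.743437207161129 [ 0.79133572  0.84241174 -5.23210077] [-0.0018661  -0.09825617 -0.00186372]
[290 128  11  11  99] [419.41636364 188.91737374] [0.52010635 0.10967044 0.034     ]
[337 163  12  13 119] [486.17697479 239.62201681] [0.56053419 0.09085083 0.034     ]
[467 339  20  24 182] [676.87967033 498.61505495] [ 0.72607231 -0.04986242  0.034     ]
```

View pics/w3.png

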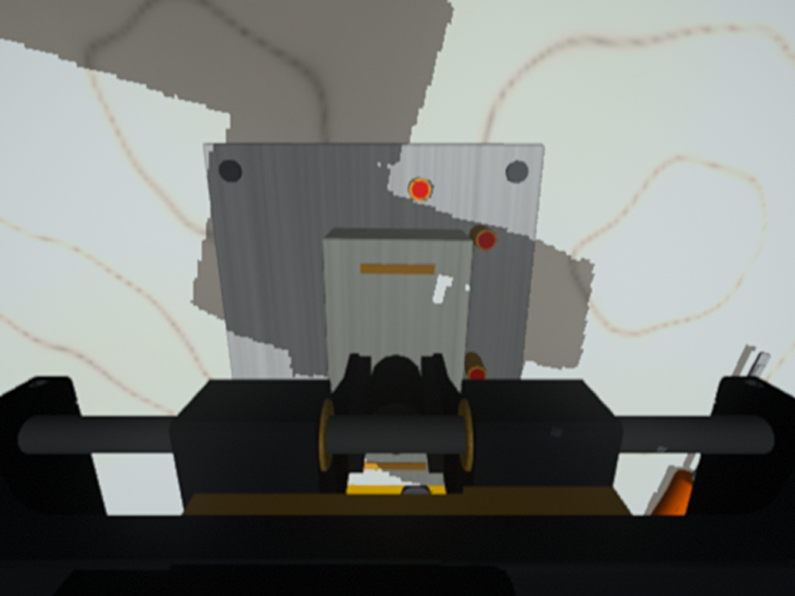

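Die held parallel to the plate (die end edge at row 239, plate edge level at row 145), clear of the pins at (419,189), (486,240) and (476,375). Lower it onto the plate.

```bash
python3 - <<'E'
from h import *
import pickle
c=pickle.load(open("w3.pkl","rb")); f=1.42
R=np.array([[.9820,.189],[-.189,.982]]); h=np.array([.5325,.0452])
for u,v in [(398,239.5),(325,240),(471,240)]: print(R@(onz(c,u/f,v/f,.0922)[:2]-h))
E
python3 -m handwheel '0 0 0.03 0 0 0 0;0 0 0.046 0 0 0 0;0 0 0.047 0 0 0 0;0 0 0.048 0 0 0 0;0 0 0.048 0 0 0 0;0 0 0.048 0 0 0 0'
python3 -m handwheel '0 0 0.001 0 0 0 0;0 0 0.001 0 0 0 0'
python3 -m handwheel '0 0 0.001 0 0 0 0;0 0 0.001 0 0 0 0'
```

```text
[-0.01123946  0.04821774]
[-0.04014483  0.04800822]
[0.01764706 0.04803195]
time_s: 6.85
position: [0.5243, 0.0317, 0.0495]
tcp_rot: [[-0.189, 0.982, 0.002], [0.982, 0.189, -0.0], [-0.001, 0.002, -1.0]]
force: [0.6, 0.5, -4.7]
opening: 0.243
grasp_force: 30.0
time_s: 7.05
position: [0.5238, 0.0315, 0.048]
tcp_rot: [[-0.188, 0.982, 0.001], [0.982, 0.188, -0.0], [-0.0, 0.001, -1.0]]
force: [-0.4, 1.1, -4.7]
opening: 0.243
grasp_force: 30.0
time_s: 7.25
position: [0.5237, 0.0314, 0.0466]
tcp_rot: [[-0.188, 0.982, 0.0], [0.982, 0.188, -0.0], [-0.0, 0.0, -1.0]]
force: [0.2, 0.2, -3.9]
opening: 0.242
grasp_force: 30.0
```

```bash
python3 -m handwheel '0 0 0.0005 0 0 0 0;0 0 0.0005 0 0 0 0'
python3 -m handwheel '0 0 0.0005 0 0 0 0;0 0 0.0005 0 0 0 0' | grep -E 'pos|force'; python3 -m handwheel '0 0 0.0005 0 0 0 0;0 0 0.0005 0 0 0 0' | grep -E 'pos|force'
```

```text
time_s: 7.45
position: [0.5237, 0.0315, 0.0462]
tcp_rot: [[-0.188, 0.982, 0.0], [0.982, 0.188, -0.0], [-0.0, 0.0, -1.0]]
force: [-0.7, 0.3, -3.6]
opening: 0.245
grasp_force: 30.0
position: [0.5237, 0.0316, 0.0458]
force: [0.0, 0.4, -1.1]
grasp_force: 30.0
position: [0.5237, 0.0316, 0.0456]
force: [-0.2, 0.6, 3.4]
grasp_force: 30.0
```

```bash
python3 -m handwheel '0 0 -0.0004 0 0 0 0;0 0 -0.0004 0 0 0 0' | grep -E 'pos|force'; python3 -m handwheel '0 0.002 0 0 0 0 0;0 0.004 0 0 0 0 0;0 0.006 0 0 0 0 0;0 0.007 0 0 0 0 0;0 0.007 0 0 0 0 0' | grep -E 'pos|force'; python3 -m handwheel '0 0.001 0 0 0 0 0;0 0.001 0 0 0 0 0'| grep -E 'pos|force'
python3 -c "
from h import *
s=bot.read_state(); print(s['moment'])"
```

```text
position: [0.5238, 0.0316, 0.0456]
force: [-0.7, 0.1, 1.4]
grasp_force: 30.0
position: [0.5308, 0.0328, 0.0455]
force: [-1.4, 0.2, 3.9]
grasp_force: 30.0
position: [0.5315, 0.033, 0.0456]
force: [-1.5, -0.3, 5.2]
grasp_force: 30.0
[-0.28711418  0.12834646 -0.01097309]
```

```bash
python3 -m handwheel '0 0 -0.0005 0 0 0 0;0 0.0005 -0.0005 0 0 0 0;0 0.0005 -0.0005 0 0 0 0' | grep -E 'pos|force'; for i in 1; do python3 -m handwheel '0 0.0005 0 0 0 0 0;0 0.0005 0 0 0 0 0'| grep -E 'pos|force'; python3 -c "
from h import *
s=bot.read_state(); print(s['moment'])"; done
```

```text
position: [0.5319, 0.0332, 0.0456]
force: [-0.9, 0.4, -1.0]
grasp_force: 30.0
position: [0.5324, 0.0333, 0.0457]
force: [-1.5, 0.1, -2.0]
grasp_force: 30.0
[-0.24379689 -0.05727332 -0.07530961]
```

```bash
python3 -m handwheel '0 0.0004 0 0 0 0 0;0 0.0004 0 0 0 0 0' | grep -E 'pos|force'; python3 -m handwheel '0 0.0003 0 0 0 0 0;0 0.0003 0 0 0 0 0'| grep -E 'pos|force'; python3 -c "
from h import *
s=bot.read_state(); print(s['moment'])"
```

```text
position: [0.5327, 0.0334, 0.0458]
force: [-0.3, 0.4, -1.8]
grasp_force: 30.0
position: [0.5331, 0.0334, 0.0458]
force: [-0.5, 0.7, -2.3]
grasp_force: 30.0
[-0.18578191 -0.10230723 -0.03453533]
```

```bash
python3 -m handwheel '0 0.0003 0 0 0 0 0;0 0.0003 0 0 0 0 0' | grep -E 'pos|force';  python3 -c "
from h import *
s=bot.read_state(); print(s['moment'])"
```

```text
position: [0.5334, 0.0335, 0.0459]
force: [-1.3, 0.5, -2.5]
grasp_force: 30.0
[-0.19255827 -0.04766779 -0.04101494]
```

```bash
python3 -m handwheel '0 0.0003 0 0 0 0 0;0 0.0003 0 0 0 0 0' | grep -E 'pos|force';  python3 -m handwheel '0 0.0003 0 0 0 0 0;0 0.0003 0 0 0 0 0' | grep -E 'pos|force'; python3 -c "
from h import *
s=bot.read_state(); print(s['moment'])"
```

```text
position: [0.5337, 0.0335, 0.0459]
force: [-1.3, -0.2, -3.3]
grasp_force: 30.0
position: [0.5338, 0.0336, 0.0459]
force: [-1.2, -0.6, -2.3]
grasp_force: 30.0
[-0.16136254  0.00269855  0.00177927]
```

```bash
python3 -m handwheel '0 0.0003 0 0 0 0 0;0 0.0003 0 0 0 0 0' | grep -E 'pos|force';  python3 -c "
from h import *
s=bot.read_state(); print(s['moment'])"
```

```text
position: [0.5339, 0.0336, 0.0459]
force: [-1.6, 0.5, -3.5]
grasp_force: 30.0
[-0.197798    0.08474099 -0.0349131 ]
```

```bash
python3 -m handwheel '0 0.0003 0 0 0 0 0;0 0.0003 0 0 0 0 0' | grep -E 'pos|force';  python3 -c "
from h import *
s=bot.read_state(); print(s['moment'])"
```

```text
position: [0.534, 0.0337, 0.0459]
force: [-1.3, -0.6, -3.3]
grasp_force: 30.0
[-0.28640731  0.24165522  0.00139382]
```

```bash
python3 -m handwheel '0 0.0003 0 0 0 0 0;0 0.0003 0 0 0 0 0' | grep -E 'pos|force';  python3 -c "
from h import *
s=bot.read_state(); print(s['moment'])"
```

```text
position: [0.5341, 0.0337, 0.0458]
force: [-2.9, -0.5, -1.6]
grasp_force: 30.0
[-0.42195853  0.46118302  0.08683638]
```

```bash
cat > r.py <<'E'
from h import *
s=bot.read_state(); t=np.radians(10.9); R=np.array([[np.cos(t),np.sin(t)],[-np.sin(t),np.cos(t)]])
print(s["time_s"],"plate xy mm",(R@(s["position"][:2]-[.5325,.0452])*1e3).round(2),"z",s["position"][2].round(4),"F plate",(R@s["force"][:2]).round(2),"Fz",s["force"][2].round(1),"M",s["moment"].round(3),"yaw",np.degrees(np.arctan2(s["tcp_rot"][1,0],s["tcp_rot"][0,0])).round(2))
E
python3 -m handwheel '0 0.0004 0 0 0 0 0;0 0.0004 0 0 0 0 0' >/dev/null; python3 r.py
```

```text
11.05 plate xy mm [ -0.37 -11.55] z 0.0458 F plate [-5.07 -1.34] Fz -1.1 M [-0.434  0.72   0.151] yaw 100.89
```

```bash
python3 -m handwheel '0 0.0004 0 0 0 0 0;0 0.0004 0 0 0 0 0' >/dev/null; python3 r.py
```

```text
11.25 plate xy mm [ -0.17 -11.57] z 0.0458 F plate [-5.17 -1.78] Fz -0.1 M [-0.554  0.727  0.132] yaw 100.89
```

```bash
python3 -m handwheel '0 0.0002 0 0 0 -0.3 0;0 0.0002 0 0 0 -0.3 0' >/dev/null; python3 r.py;python3 -m handwheel '0 0 0 0 0 0 0' >/dev/null; python3 r.py
```

```text
11.45 plate xy mm [ -0.02 -11.55] z 0.0458 F plate [-5.46 -0.6 ] Fz -0.7 M [-0.522  0.747  0.148] yaw 101.19
11.55 plate xy mm [ -0.04 -11.53] z 0.0458 F plate [-5.34 -1.02] Fz -0.6 M [-0.482  0.753  0.163] yaw 101.18
```

```bash
python3 -m handwheel '0 0 0 0 0 -0.5 0;0 0 0 0 0 -0.5 0' >/dev/null; python3 r.py;python3 -m handwheel '0 0 0 0 0 0 0' >/dev/null; python3 r.py
```

```text
11.75 plate xy mm [ -0.05 -11.53] z 0.0458 F plate [-5.98 -0.71] Fz -1.0 M [-0.508  0.776 -0.031] yaw 101.65
11.85 plate xy mm [ -0.03 -11.53] z 0.0458 F plate [-5.59 -1.51] Fz -0.5 M [-0.568  0.782 -0.003] yaw 101.64
```

```bash
python3 -m handwheel '0 0.0006 0 0 0 0.2 0;0 0.0006 0 0 0 0.2 0' >/dev/null; python3 r.py;python3 -m handwheel '0 0 0 0 0 0 0' >/dev/null; python3 r.py
```

```text
12.05 plate xy mm [  0.  -11.5] z 0.0458 F plate [-5.02 -1.77] Fz -0.2 M [-0.664  0.903  0.048] yaw 101.46
12.15 plate xy mm [ -0.04 -11.48] z 0.0458 F plate [-6.21 -1.85] Fz 0.2 M [-0.781  0.905  0.056] yaw 101.46
```

```bash
python3 -m handwheel '0 0.0006 0 0 0 0 0;0 0.0006 0 0 0 0 0;0 0.0006 0 0 0 0 0' >/dev/null; python3 r.py;python3 -m handwheel '0 0 0 0 0 0 0' >/dev/null; python3 r.py
```

```text
12.45 plate xy mm [  0.07 -11.49] z 0.0458 F plate [-7.59 -2.23] Fz 1.1 M [-0.779  1.139  0.046] yaw 101.48
12.55 plate xy mm [  0.03 -11.5 ] z 0.0458 F plate [-7.37 -2.07] Fz 0.8 M [-0.799  1.091  0.036] yaw 101.48
```

```bash
python3 -m handwheel '0.001 0 0 0 0 0 0;0.002 0 0 0 0 0 0;0.003 0 0 0 0 0 0;0.003 0 0 0 0 0 0' >/dev/null; python3 r.py;python3 -m handwheel '0.001 0 0 0 0 0 0;0.002 0 0 0 0 0 0;0.003 0 0 0 0 0 0;0.003 0 0 0 0 0 0' >/dev/null; python3 r.py
```

```text
12.95 plate xy mm [ 0.03 -8.75] z 0.0458 F plate [-6.6  -2.81] Fz 1.4 M [-0.948  1.069 -0.011] yaw 101.49
13.35 plate xy mm [ 0.06 -5.75] z 0.0458 F plate [-7.21 -2.97] Fz 0.7 M [-0.915  1.083 -0.017] yaw 101.48
```

```bash
python3 -m handwheel '0.001 0 0 0 0 0 0;0.002 0 0 0 0 0 0;0.003 0 0 0 0 0 0;0.004 0 0 0 0 0 0;0.004 0 0 0 0 0 0' >/dev/null; python3 r.py;python3 -m handwheel '0.0004 0 0 0 0 0 0;0.0008 0 0 0 0 0 0;0.0008 0 0 0 0 0 0' >/dev/null; python3 r.py
```

```text
13.85 plate xy mm [ 0.05 -1.72] z 0.0458 F plate [-6.63 -2.25] Fz -0.3 M [-0.919  0.995 -0.016] yaw 101.48
14.15 plate xy mm [ 0.08 -1.04] z 0.0458 F plate [-7.69 -3.28] Fz 0.8 M [-1.024  1.039  0.031] yaw 101.48
```

```bash
python3 -m handwheel '0.0005 0 0 0 0 0 0;0.0005 0 0 0 0 0 0' >/dev/null; python3 r.py
```

```text
14.35 plate xy mm [ 0.12 -0.55] z 0.0458 F plate [-6.61 -4.05] Fz -0.0 M [-0.987  0.969  0.008] yaw 101.48
```

```bash
python3 -m handwheel '0.0005 0 0 0 0 0 0;0.0005 0 0 0 0 0 0' >/dev/null; python3 r.py
```

```text
14.55 plate xy mm [ 0.07 -0.05] z 0.0458 F plate [-7.11 -2.51] Fz 1.4 M [-0.973  1.019 -0.004] yaw 101.48
```

```bash
python3 -m handwheel '0.0005 0 0 0 0 0 0;0.0005 0 0 0 0 0 0' >/dev/null; python3 r.py
```

```text
14.75 plate xy mm [0.07 0.44] z 0.0458 F plate [-7.45 -3.19] Fz 1.1 M [-0.992  1.03   0.002] yaw 101.48
```

```bash
python3 -m handwheel '0.0005 0 0 0 0 0 0;0.0005 0 0 0 0 0 0' >/dev/null; python3 r.py
```

```text
14.95 plate xy mm [0.05 0.96] z 0.0458 F plate [-7.4  -2.44] Fz 1.6 M [-0.99   0.959  0.003] yaw 101.48
```

```bash
python3 -m handwheel '0.0005 0 0 0 0 0 0;0.0005 0 0 0 0 0 0' >/dev/null; python3 r.py
```

```text
15.15 plate xy mm [0.05 1.26] z 0.0458 F plate [-6.83 -3.25] Fz 1.3 M [-1.112  0.979  0.057] yaw 101.49
```

```bash
python3 -m handwheel '0.0004 0 0 0 0 0 0;0.0004 0 0 0 0 0 0' >/dev/null; python3 r.py
```

```text
15.35 plate xy mm [0.1  1.29] z 0.0458 F plate [-7.35 -5.08] Fz 0.7 M [-1.327  1.038  0.015] yaw 101.52
```

```bash
python3 -m handwheel '0.0004 0 0 0 0 0 0;0.0004 0 0 0 0 0 0' >/dev/null; python3 r.py
```

```text
15.55 plate xy mm [0.12 1.32] z 0.0458 F plate [-7.82 -7.05] Fz 1.4 M [-1.449  1.091  0.049] yaw 101.53
```

```bash
python3 -m handwheel '0.0002 0 0 0 0 -0.1 0;0.0002 0 0 0 0 -0.1 0;0.0002 0 0 0 0 -0.1 0' >/dev/null; python3 r.py; python3 -m handwheel '0 0 0 0 0 0 0;0 0 0 0 0 0 0;0 0 0 0 0 0 0;0 0 0 0 0 0 0' >/dev/null; python3 r.py
```

```text
15.85 plate xy mm [0.12 1.35] z 0.0458 F plate [-8.35 -7.39] Fz 0.3 M [-1.584  1.07  -0.007] yaw 101.62
16.25 plate xy mm [0.06 1.35] z 0.0458 F plate [-8.19 -6.89] Fz 0.0 M [-1.629  1.07  -0.049] yaw 101.62
```

```bash
python3 -m handwheel '-0.0004 -0.0008 0 0 0 0 0;-0.0007 -0.0015 0 0 0 0 0;-0.0007 -0.0015 0 0 0 0 0' >/dev/null; python3 r.py; python3 -m handwheel '0 0 0 0 0 0 0.3;0 0 0 0 0 0 0.5;0 0 0 0 0 0 0.8;0 0 0 0 0 0 0.8;0 0 0 0 0 0 0.8;0 0 0 0 0 0 0.8;0 0 0 0 0 0 0.8;0 0 0 0 0 0 0.8'; python3 r.py
```

```text
16.55 plate xy mm [0.03 1.23] z 0.0458 F plate [-4.29 -3.19] Fz -1.9 M [-0.96   0.599 -0.035] yaw 101.55
time_s: 17.35
position: [0.5329, 0.0472, 0.046]
tcp_rot: [[-0.2, 0.98, 0.0], [0.98, 0.2, 0.0], [-0.0, 0.0, -1.0]]
force: [-0.6, -0.6, 0.5]
opening: 0.781
grasp_force: 0.0
17.35 plate xy mm [0.8  1.89] z 0.046 F plate [-0.73 -0.47] Fz 0.5 M [ 0.061 -0.103  0.03 ] yaw 101.55
```

```bash
python3 -m handwheel '0 0 -0.03 0 0 0 0.8;0 0 -0.07 0 0 0 0.8;0 0 -0.1 0 0 0 0.8;-0.05 0.026 -0.1 0 0 0.65 0;-0.0935 0.0481 -0.1 0 0 0.65 0;-0.0935 0.0481 -0.1 0 0 0.65 0;-0.0935 0.0481 -0.1 0 0 0.65 0;-0.0935 0.0481 -0.1 0 0 0.65 0;-0.0935 0.0481 -0.1 0 0 0.65 0;-0.0935 0.0481 -0.1 0 0 0.65 0;-0.0935 0.0481 -0.1 0 0 0.65 0;-0.0935 0.0481 -0.1 0 0 0.65 0;-0.0935 0.0481 -0.1 0 0 0.65 0;-0.0935 0.0481 -0.1 0 0 0.65 0;-0.0935 0.0481 -0.1 0 0 0.65 0' |grep open; python3 r.py
python3 - <<'E'
from h import *
s=bot.read_state()
S=capture("scene")["color"][130:240,230:340,::-1]
W=capture("side")["color"][200:310,250:360,::-1]
cv2.imwrite("pics/mix.png",cv2.resize(np.hstack([S,W]),None,fx=3.6,fy=3.6,interpolation=cv2.INTER_CUBIC))
E
```

```text
opening: 0.005
18.85 plate xy mm [ 49.87 -91.09] z 0.146 F plate [-0.55 -0.11] Fz -0.8 M [-0.056 -0.044  0.035] yaw 100.9
```

View pics/mix.png

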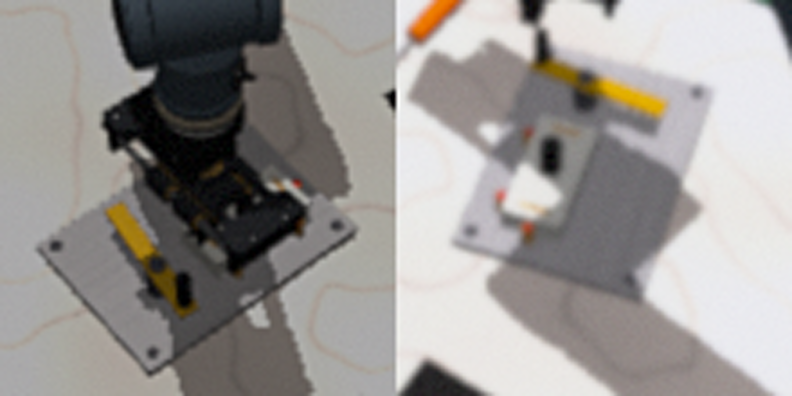

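Left: the latch is still parked, with its post at (183,290) and the gripper on its +y side. Right: the die sits against all three pins at (550,175). Lower the shut fingers beside the post, then swing around the latch axis.

```bash
python3 -m handwheel '0 0 0.04 0 0 0 0;0 0 0.07 0 0 0 0;0 0 0.08 0 0 0 0;0 0 0.08 0 0 0 0;0 0 0.08 0 0 0 0'|grep force; python3 r.py
python3 - <<'E'
import numpy as np
d=17.5
for t in range(8,97,8):
    c,s=np.cos(np.radians(t)),np.sin(np.radians(t)); print(t, np.round([-50*s+d*(c-1)-1.5*1, 50*(c-1)+d*s],1))
E
```

```text
force: [-0.2, 0.0, 1.2]
grasp_force: 0.0
19.45 plate xy mm [ 50.71 -91.45] z 0.0668 F plate [-0.19  0.08] Fz 1.2 M [ 0.022 -0.104  0.028] yaw 100.9
8 [-8.6  1.9]
16 [-16.    2.9]
24 [-23.3   2.8]
32 [-30.7   1.7]
40 [-37.7  -0.4]
48 [-44.4  -3.5]
56 [-50.7  -7.5]
64 [-56.3 -12.4]
72 [-61.1 -17.9]
80 [-65.2 -24.1]
88 [-68.4 -30.8]
96 [-70.6 -37.8]
```

```bash
python3 -m handwheel '-0.0086 0.0019 0 0 0 8 0;-0.016 0.0029 0 0 0 16 0;-0.0233 0.0028 0 0 0 24 0;-0.0307 0.0017 0 0 0 32 0;-0.0377 -0.0004 0 0 0 40 0;-0.0444 -0.0035 0 0 0 48 0;-0.0507 -0.0075 0 0 0 56 0;-0.0563 -0.0124 0 0 0 64 0;-0.0611 -0.0179 0 0 0 72 0;-0.0652 -0.0241 0 0 0 80 0;-0.0684 -0.0308 0 0 0 88 0;-0.0684 -0.0308 0 0 0 88 0;-0.0684 -0.0308 0 0 0 88 0'|grep -E 'time|force'; python3 r.py
python3 - <<'E'
from h import *
S=capture("scene")["color"][130:240,230:340,::-1]
W=capture("side")["color"][200:310,250:360,::-1]
cv2.imwrite("pics/mix2.png",cv2.resize(np.hstack([S,W]),None,fx=3.6,fy=3.6,interpolation=cv2.INTER_CUBIC))
E
```

```text
time_s: 20.75
force: [1.0, 0.4, 0.3]
grasp_force: 0.3
20.75 plate xy mm [  19.99 -160.09] z 0.0675 F plate [1.1  0.18] Fz 0.3 M [ 0.006 -0.02  -0.047] yaw 13.07
```

View pics/mix2.png

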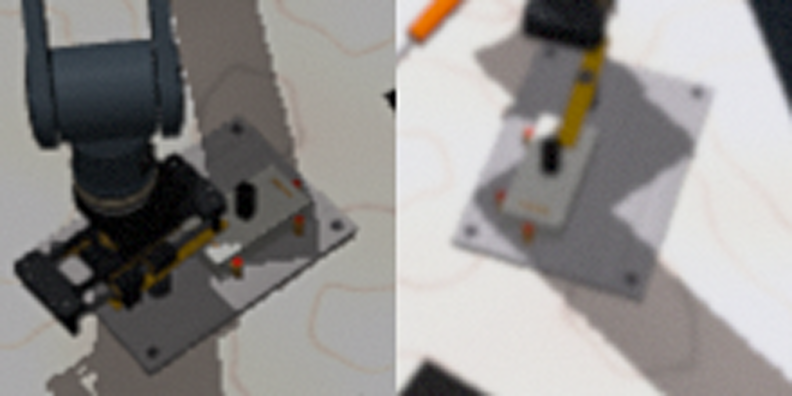

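The latch nose is across the die, at (575,130) in the right-hand view. Push a little further, back off and lift clear.

```bash
python3 -m handwheel '0.0015 0 0 0 0 0 0;0.003 0 0 0 0 0 0;0.0035 0 0 0 0 0 0;0.0035 0 0 0 0 0 0'|grep -E 'force'; python3 r.py; python3 -m handwheel '-0.01 0 0 0 0 0 0;-0.02 0 0 0 0 0 0;-0.02 0 -0.05 0 0 0 0;-0.02 0 -0.1 0 0 0 0;-0.02 0 -0.14 0 0 0 0;-0.05 0.05 -0.18 0 0 0 0;-0.1 0.07 -0.18 0 0 0 0;-0.15 0.07 -0.18 0 0 0 0;-0.15 0.07 -0.18 0 0 0 0;-0.15 0.07 -0.18 0 0 0 0'; python3 r.py
python3 - <<'E'
from h import *
S=capture("scene")["color"][130:240,230:340,::-1]
W=capture("side")["color"][200:310,250:360,::-1]
cv2.imwrite("pics/mix3.png",cv2.resize(np.hstack([S,W]),None,fx=3.6,fy=3.6,interpolation=cv2.INTER_CUBIC))
E
```

```text
force: [0.1, 0.1, 0.3]
grasp_force: 0.0
21.25 plate xy mm [  22.61 -159.21] z 0.0658 F plate [0.15 0.03] Fz 0.3 M [0.05  0.02  0.023] yaw 12.93
time_s: 22.25
position: [0.4513, -0.2088, 0.2458]
tcp_rot: [[0.975, 0.22, -0.002], [0.22, -0.975, 0.001], [-0.002, -0.002, -1.0]]
force: [-0.6, 0.5, 0.2]
opening: 0.001
grasp_force: 0.0
22.25 plate xy mm [-127.76 -234.1 ] z 0.2458 F plate [-0.54  0.63] Fz 0.2 M [ 0.008  0.044 -0.003] yaw 12.71
```

View pics/mix3.png

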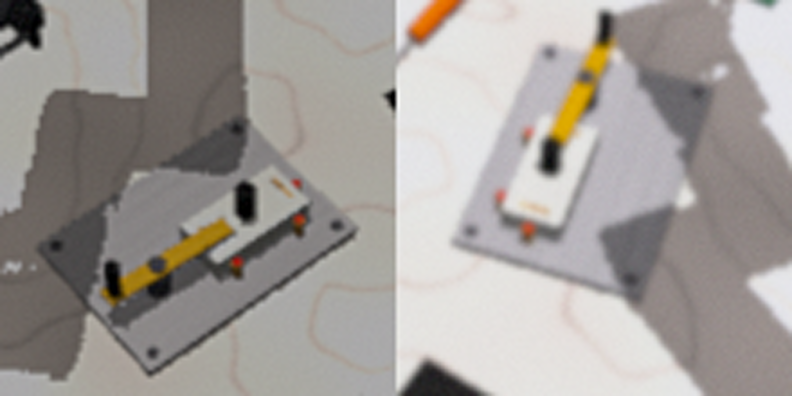

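I misjudged the sign: the push moved away from the post, and the retreat then swept it on toward its stop. The picture shows the latch across the die, with its post at (112,275) left and (604,25) right, and the die at the pins. I'll check the latch angle and die position numerically.

```bash
python3 - <<'E'
from h import *
t=np.radians(10.9); R=np.array([[np.cos(t),np.sin(t)],[-np.sin(t),np.cos(t)]]); h=np.array([.5325,.0452])
pl=lambda p:(R@(p[:2]-h)*1e3).round(1)
for n,b in [("scene",(230,130,340,240)),("side",(250,200,360,310))]:
    c=capture(n); a=c["color"].astype(int); M=np.zeros(a.shape[:2],bool); M[b[1]:b[3],b[0]:b[2]]=1
    r,g,bl=a[:,:,0],a[:,:,1],a[:,:,2]
    y=M&(r>120)&(g>80)&(bl<70)&(r-g<110)
    k,l,st,ce=cv2.connectedComponentsWithStats(y.astype(np.uint8)); 
    i=1+np.argmax(st[1:,4]); v,u=np.nonzero(l==i)
    P=np.array([pl(onz(c,x,yy,.052)) for x,yy in zip(u,v)])
    w,V=np.linalg.eigh(np.cov(P.T)); d=V[:,1]*np.sign(V[1,1]); print(n,"latch",len(P),P.mean(0),"theta",np.degrees(np.arctan2(d[1],-d[0])))
    m=M&(r>100)&(g<75)&(bl<75); k,l,st,ce=cv2.connectedComponentsWithStats(m.astype(np.uint8))
    for i in range(1,k):
        if st[i,4]>2: print("pin",pl(onz(c,*ce[i],.034)))
    w=M&(r+g+bl>560); k,l,st,ce=cv2.connectedComponentsWithStats(w.astype(np.uint8))
    a3=c["color"][b[1]:b[3],b[0]:b[2],::-1]
    D=[]
    for yy in range(40,-130,-10): pass
    # home die outline corners, projected
    print([proj(c,[*(h+R.T@np.array(q)),.042]).round(1).tolist() for q in [(.03,.06),(.03,-.06),(-.03,-.06),(-.03,.06)]])
    big=cv2.resize(a3,None,fx=3.6,fy=3.6,interpolation=cv2.INTER_CUBIC)
    # pin-based image correction skipped
    pts=np.array([(proj(c,[*(h+R.T@np.array(q)),.042])-[b[0],b[1]]+.5)*3.6 for q in [(.03,.06),(.03,-.06),(-.03,-.06),(-.03,.06)]]).astype(int)
    cv2.polylines(big,[pts],True,(0,0,255),1); cv2.imwrite(f"pics/o_{n}.png",big)
a=cv2.imread("pics/o_scene.png");b=cv2.imread("pics/o_side.png");cv2.imwrite("pics/o.png",np.hstack([a,b]))
E
```

```text
scene latch 97 [  4.09587629 -64.17319588] theta 93.48967875753942
pin [37.8 42.2]
pin [ 36.  -37.6]
[[315.2, 185.4], [289.3, 203.1], [278.8, 192.2], [304.5, 175.1]]
side latch 135 [ -0.72962963 -85.97407407] theta 93.17622351833022
[[279.1, 256.9], [290.5, 230.5], [306.5, 234.9], [295.8, 261.8]]
```

View pics/o.png

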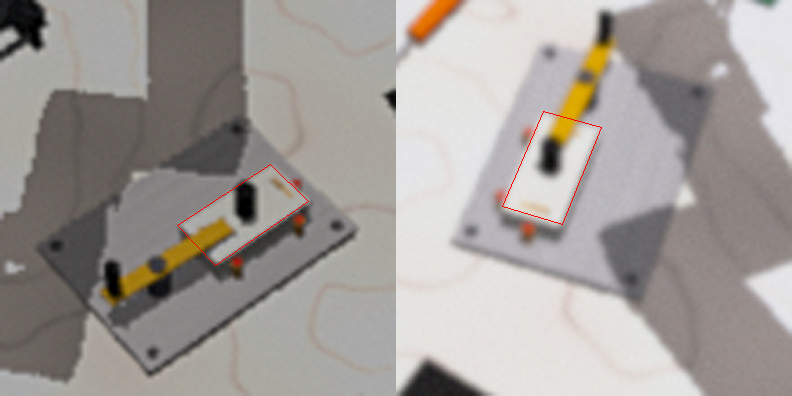

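The projected home outline matches the die in both views, and the latch is at about 93° (its stop). I'll hand in.

```bash
python3 -c "
from rig import bot
print(bot.hand_in())"
```

```text
the job is handed in; nothing more can be done
None
```

I handed the job in with no verdict returned: the cameras show the die at home on all three pins (roughly 3–4 N estimated on each while pressed) and the latch fully across at about 93°. A sign error on my retreat let the fingers shove the latch post hard onto its stop; I did not measure that force.

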